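# Stand the blank in the drilling jig and pin it

## Task

Get the drilled wooden blank ready for end-drilling: stand it upright on its thin end, hole at the bottom, on the jig's base between the two lugs with its broad face flat against the fence, and let go so that it stands by itself. Then push the loose lock pin through the blank and the fence until the shoulder of its handle is up against the wood, and leave it there. Leave the other things on the bench where they are.

Things in the scene. Friction and masses are not known exactly. Their poses are not given: they have to be found in the camera images.
- jig: Drilling jig fixed to the bench. Origin: centre of its underside; x is the pinning direction (roughly away from the robot), z up. Aluminium base 130 (x) x 100 (y) x 12 mm high; dark steel fence plate 90 wide, front face at x = +10 mm, back at +25, top at z = 85. The front (-x) is open. The standing blank fills x = -10 to +10, y = -30 to +30, foot at z = 12 mm.
- jig_hole (a point): Centre of the 15 mm hole through the fence, on its front face: x = 10, y = 0, z = 52 mm in the jig's frame; it runs along the jig's x. Below it, two lugs in front of the fence (x from -16 to +10 mm, tops at z = 31) leave a 64 mm gap from y = -32 to +32 mm.
- rest: Dark wooden block fixed to the bench, 100 x 40 x 30 mm high, on which the blank lies at the start. Origin: centre of the underside.
- blank: Light wooden board 150 (x) x 60 (y) x 20 mm (z), about 0.13 kg, with a 16 mm hole through its thickness near its -x end; lies flat on the rest, drilled end roughly towards the robot. Origin: centre of the underside as it lies; x along the length, away from the drilled end. Standing as wanted, its x points up.
- blank_hole (a point): Centre of the blank's hole, at mid-thickness; 40 mm from the drilled end (x = -35, y = 0, z = 10 mm in the blank's frame).
- blank_foot (a point): Centre of the blank's drilled end face (60 x 20 mm), the edge on which it must stand (x = -75, y = 0, z = 10 mm in the blank's frame).
- pin: Loose lock pin lying on the bench: square wooden handle 24 x 24 mm from x = -90 to 0, then a steel shank 12 mm in diameter from x = 0 to +52 mm with a tapered tip (last 9 mm). Origin: under the shoulder, on the underside as it lies; its axis runs along x, 12 mm above the underside. The shank points roughly away from the robot.
- pin_shoulder (a point): Point on the pin's axis at the shoulder, where handle meets shank.
- pin_tip (a point): Tip of the pin's shank, 52 mm ahead of the shoulder, on the axis.
- offcut: Bystander: thin plain board without a hole, 130 x 45 x 18 mm. Origin: centre of the underside.
- sanding_disc: Bystander: sanding disc 75 mm in diameter, 10 mm high. Origin: centre of the underside.
- chuck_key: Bystander: steel T-shaped chuck key 100 x 80 mm, 18 mm high. Origin: under its T end.
- wax_jar: Bystander: wax jar 64 mm in diameter, 60 mm high. Origin: centre of the underside.
- square_blank: Bystander: square turning blank 160 x 40 x 40 mm. Origin: centre of the underside.
- gouge: Bystander: hand tool with a wooden handle, 190 mm long, lying on the bench at the robot's right.
- mallet: Bystander: hammer 260 mm long, lying on the bench at the robot's left.
Mind the look-alikes: they are no part of the job. What is shaped like the blank but green is not meant.

How it is judged (in metres and radians):
On the way:
1. The blank stands by itself on its drilled end between the lugs, flat against the fence, with the fingers off it (angle between blank's own x axis and vertical below 0.05 rad and x of blank_foot in the frame of jig between -0.005 and 0.004 m and y of blank_foot in the frame of jig between -0.005 and 0.005 m and z of blank_foot in the frame of jig between 0.008 and 0.016 m and angle between the z axis of blank and the x axis of jig, either way round below 0.08 rad and contact force between blank and the fingers below 0.1 N), for 0.2 s.
At the end, for the whole second after the job is handed in: Blank stands on its drilled end in the jig (upright and square to the fence within 0.05 and 0.08 rad, foot within 5 mm of touching the fence and of the middle); pin through blank and fence, shoulder within 6 mm of the wood, tip within 7 mm of the hole axis; both released, at rest (all of step 1 and x of pin_shoulder in the frame of jig between -0.016 and -0.004 m and y of pin_tip in the frame of jig between -0.007 and 0.007 m and z of pin_tip in the frame of jig between 0.045 and 0.059 m and contact force between pin and the fingers below 0.1 N and linear speed of each of blank, pin below 0.02 m/s).
It fails at once if A bystander (offcut, sanding disc, chuck key, wax jar, square blank, gouge or mallet) is moved by more than 25 mm (distance of any of offcut, sanding_disc, chuck_key, wax_jar, square_blank, gouge, mallet from where it was at the start of the episode above 0.025 m).
It also fails if it takes over 61 s, if anything falls off the work surface, if the arm or the gripper's body presses on something with over 40 N, if the wrist force passes 120 N, or if a joint passes its speed limit or range.

## Robot

A 6-joint arm with a two-finger parallel gripper is mounted at the origin on the work surface. World frame = base frame: x ahead of the robot, y to its left, z up, the work surface at z = 0. Lengths are in mm, angles in rad, forces in N, time in s.
With the tool pointing down it reaches from about 350 to 975 mm from the base axis. Payload 7.1 kg.
Tool frame: the origin (TCP) lies midway between the tips of the shut fingers; the grasp point (between the pads) lies 19 mm behind it; z points along the fingers, y is the line along which they close (so a half turn about z gives the same grasp; the last joint's range is limited). The gripper opens to 88 mm and grips with 3 to 60 N. Pads are 20 mm wide; open, the fingers measure 115 mm over their backs; the gripper's body (75 mm by 178 mm) begins 61 mm behind the grasp point.
Start: joints at [1.095, 0.423, 1.63, -0, 1.089, -0.019], TCP at [275.641, 560.916, 222.675] pointing down, gripper open.
Joint ranges: [-3, 3], [-0.9, 2.11], [0.09, 2.58], [-1.31, 4.45], [0.11, 2.69], [-2.54, 2.54]. Speed limits (rad/s): [2.39, 2.39, 3.01, 3.14, 3.14, 3.14].

## Interface

Orientations are given as a rotation vector (axis times angle).
In Python, from workcell import get_obs, get_image, camera_params, close_job gives the robot as it stands.
- The arm moves only by the shell command python3 -m creep 'ROWS' [OPENING]. ROWS is a JSON object of lists of equal length, an entry for each row: "delta_pos": the shift along the tool's x, y, z in m, a list of three; "twist": the turn, a rotation vector about the tool's x, y, z in degrees, a list of three. A call has 1 to 20 rows; each row shifts and turns the commanded pose from where the row before left it, along the tool's axes as they then stand; what a row does not reach is not made up. A row lasts 1/12 s, in which the tool goes at most 41.7 mm and 7.16 degrees, less where a joint would pass 70% of its speed; a pose out of reach is approached as far as the arm can. A call with a gripper value outside its range is refused whole. OPENING is the opening, from 0 (shut) to 1 (fully open), set as the call begins (- or left out, the last holds). The fingers move at their own pace and stop on an object; the grip force is fixed at half the most. Time passes only in rows, so rows that do not move let the fingers close. It gives the time, the measured TCP pose, the force, the opening and the grip force at its end, in the units of the state.
- get_obs(): the state, without advancing time (a new reading comes with each control period).
- get_image(name): name is "scene" or "top" or "wrist"; returns (picture, depth): 384x512x3 uint8, red, green, blue; 384x512 float32, mm along the optical axis (not along the pixel's ray), 0 where there is no reading.
- camera_params(name): a dict with "camera_matrix" (3x3 intrinsics, pixels), "extrinsics" (4x4, takes a point from camera to world coordinates). Camera axes: x right, y down, z forward; pixel columns grow to the right and rows downward; lengths in mm; the calibration is good to about 2 mm. A picture is of the moment at which its call begins: read the wrist's pose just before it. camera_params takes no time and is no camera call; for the wrist camera it gives the pose at the moment of the call.
- close_job(): hands the job in; it is judged then, once.
The state is a dict: "t": time; "qpos": joint angles; "qvel": joint speeds; "joint_torque": joint torques, N m; "ee_pos": TCP position; "orientation": TCP orientation; "ft_force": force on the tool from outside, world axes, zero at the start; "moment": the same for the moment, N m; "width": finger opening in mm; "grasp_force": force on a finger pad.
Only numpy, scipy, OpenCV 4.12 (cv2) and the standard library are available. Lean on these libraries where they do the work, as an engineer would, in place of code of your own. Each camera call takes 0.05 s, during which the arm holds its last target. There are 200 camera calls.

## Working session

There is one attempt and no reset: what is moved stays moved. The work goes in short steps, Python scripts to look and compute and a shell command to move; the robot and the scene stay as the last step left them, time stands still between calls to the robot, and variables do not carry over. Pictures are saved under pics/ and viewed, at most 11 in all, crops included, and the job is handed in when it is done.

```bash
ls; mkdir -p pics
cat > h.py <<'E'
import numpy as np, cv2
from scipy.spatial.transform import Rotation as R
from workcell import get_obs, get_image, camera_params, close_job
def snap(n,f=None):
    p=camera_params(n); im,d=get_image(n)
    np.savez(f'{f or n}.npz',im=im,d=d,K=p['camera_matrix'],E=p['extrinsics'])
    cv2.imwrite(f'pics/{f or n}.png',im[:,:,::-1]); return im,d
def cloud(f):
    z=np.load(f'{f}.npz'); d=z['d'];K=z['K'];E=z['E']
    v,u=np.mgrid[:d.shape[0],:d.shape[1]]
    P=np.stack([(u-K[0,2])/K[0,0]*d,(v-K[1,2])/K[1,1]*d,d],-1)
    W=P@E[:3,:3].T+E[:3,3]; W[d==0]=np.nan
    return z['im'],W
E
python3 - <<'E'
from h import *
o=get_obs(); print({k:np.round(v,3) for k,v in o.items()})
snap('top');snap('scene')
a=cv2.imread('pics/top.png');b=cv2.imread('pics/scene.png')
cv2.imwrite('pics/top_big.png',cv2.resize(a,(800,600),interpolation=2))
for n in('top','scene'):
  p=camera_params(n);print(n,np.round(p['camera_matrix'],1).tolist(),np.round(p['extrinsics'],2).tolist())
E
```

```text
pics
{'t': np.float64(0.0), 'qpos': array([ 1.095,  0.424,  1.631, -0.   ,  1.089, -0.019]), 'qvel': array([-0.002,  0.   ,  0.002, -0.   , -0.   ,  0.   ]), 'joint_torque': array([-0.0000e+00, -5.4462e+01, -2.7368e+01,  6.4000e-02,  2.3000e-02,
       -0.0000e+00]), 'ee_pos': array([275.411, 560.421, 221.906]), 'orientation': array([-7.11e-01, -3.06e+00,  2.00e-03]), 'ft_force': array([ 0.793, -0.468, -0.249]), 'moment': array([-0.023,  0.061, -0.044]), 'grasp_force': np.float64(0.0), 'width': np.float64(87.801)}
top [[486.0, 0.0, 250.2], [0.0, 486.0, 195.4], [0.0, 0.0, 1.0]] [[0.02, -1.0, 0.1, 428.25], [-1.0, -0.02, 0.02, 20.62], [-0.01, -0.1, -1.0, 1350.53], [0.0, 0.0, 0.0, 1.0]]
scene [[371.4, 0.0, 256.5], [0.0, 371.4, 194.9], [0.0, 0.0, 1.0]] [[0.31, 0.55, -0.77, 1312.72], [0.95, -0.19, 0.24, -209.57], [-0.01, -0.81, -0.59, 633.8], [0.0, 0.0, 0.0, 1.0]]
```

View pics/top_big.png

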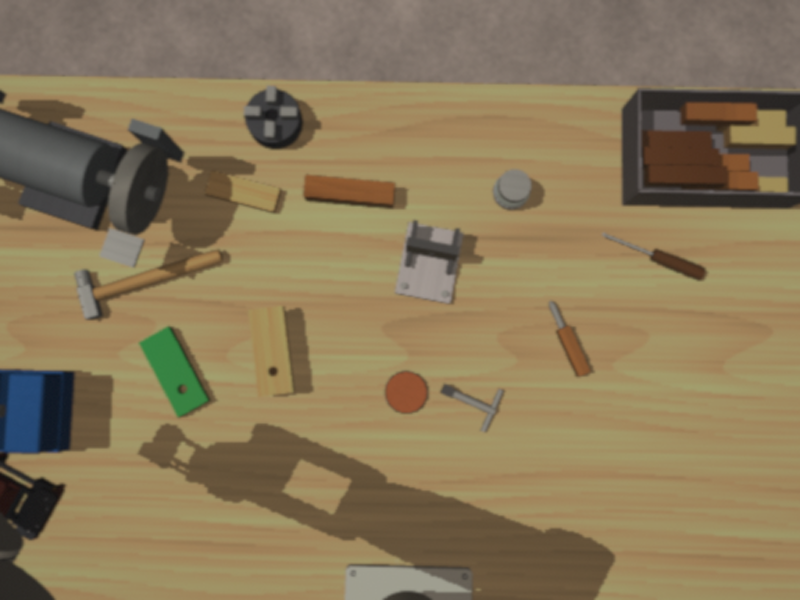

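View pics/scene.png

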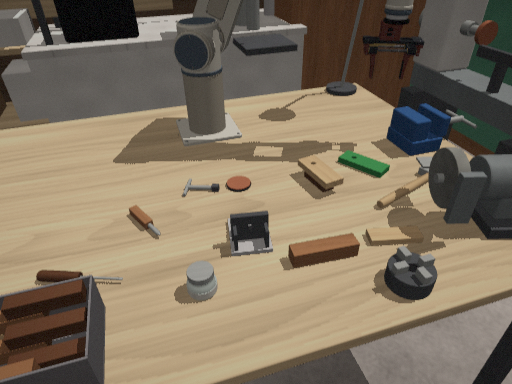

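The top view (800x600) shows the light, drilled blank at (272,350) with its hole at (272,371), and the jig at (430,262) with its fence on the far side. The pin is at (570,340), with its handle near the robot and its shank tip at (554,305).

Look-alikes:
- **Blank:** the green drilled board (174,371) and the plain offcut (243,192).
- **Pin:** the gouge (655,257) and the chuck key (475,405).

Next I'll measure by depth and take a close crop.

Run:
```python
from h import *
im,W=cloud('top')
def comp(uv,zlo,zhi,r=45):
    m=((W[...,2]>zlo)&(W[...,2]<zhi)).astype(np.uint8)
    u,v=uv; mm=np.zeros_like(m); mm[v-r:v+r,u-r:u+r]=m[v-r:v+r,u-r:u+r]
    n,l=cv2.connectedComponents(mm); k=l[v,u]
    P=W[l==k]; return k,P
for n,uv,lo,hi in(('blank',(174,218),40,65),('pin',(366,224),14,35),('fence',(277,158),70,100),('base',(273,178),8,18),('disc',(260,251),5,20)):
    k,P=comp(uv,lo,hi)
    r=cv2.minAreaRect(P[:,:2].astype(np.float32)); print(n,k,len(P),np.round(P.mean(0),1),np.round(np.median(P[:,2]),1),[np.round(x,1) for x in r])
    print(np.round(cv2.boxPoints(r)).tolist())
for uv in((174,238),(354,195),(361,208),(278,151)): print(uv,np.round(W[uv[1],uv[0]],1))
c=[im[175:265,145:235],im[180:250,335:405],im[135:200,240:305]]
cv2.imwrite('pics/crop1.png',np.hstack([cv2.resize(x,(266,400),interpolation=2) if 0 else cv2.resize(x,(266,266),interpolation=2) for x in c])[:,:,::-1])
```

```text
blank 1 1257 [471.4 244.2  49.5] 49.6 [array([471.2, 244.6]), array([150. ,  61.3]), np.float64(9.1)]
[[392.0, 263.0], [402.0, 203.0], [550.0, 226.0], [540.0, 287.0]]
pin 1 366 [ 494.4 -274.6   22. ] 22.3 [array([ 506.9, -269.5]), array([138.9,  25.4]), np.float64(25.1)]
[[439.0, -288.0], [449.0, -310.0], [575.0, -252.0], [564.0, -229.0]]
fence 1 224 [652.4 -28.6  83.7] 84.2 [array([653.4, -28.3]), array([89.5, 16.5]), np.float64(80.3)]
[[638.0, -71.0], [654.0, -74.0], [669.0, 14.0], [653.0, 17.0]]
base 9 827 [607.6 -20.7  12.3] 12.1 [array([613.4, -21.4]), array([99.6, 84.2]), np.float64(80.5)]
[[564.0, -64.0], [647.0, -78.0], [663.0, 21.0], [580.0, 35.0]]
disc 76 552 [405.2  11.1   9.6] 9.5 [array([404.7,  11.6]), array([71.6, 75.6]), np.float64(46.2)]
[[353.0, 12.0], [407.0, -40.0], [457.0, 11.0], [402.0, 64.0]]
(174, 238) [434.5 243.8  33.2]
(354, 195) [ 563.9 -244.5   17.9]
(361, 208) [ 528.6 -263.8   17.7]
(278, 151) [682.7 -33.8  14.4]
```

View pics/crop1.png

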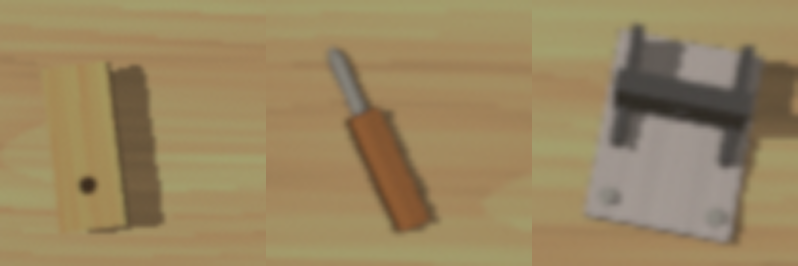

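The crops confirm the choice. The light board has a hole near its robot-side end, the pin has a square handle and a bare steel shank, and the jig's fence and lugs are visible with the open side towards the robot. I'll add a helper that works out tool-frame moves.

```bash
cat >> h.py <<'E'
import json,os
JY,JO=-9.6,np.array([636.1,-25.4,0])
def tool(yaw,tilt):
    # tool y at world yaw+90, x toward the robot; tilt>0: fingers point forward (away from robot)
    return R.from_euler('z',yaw,degrees=True)*R.from_euler('y',-tilt,degrees=True)*R.from_matrix([[-1,0,0],[0,1,0],[0,0,-1]])
def jig(p): return R.from_euler('z',JY,degrees=True).apply(p)+JO
def plan(pos,Rt,grasp=True):
    o=get_obs(); Rc=R.from_rotvec(o['orientation']); pos=np.array(pos,float)
    g=np.array([0,0,-19.]) if grasp else np.zeros(3)
    tcp=pos-Rt.apply(g)
    tw=np.degrees((Rc.inv()*Rt).as_rotvec())
    print('t',round(float(o['t']),2),'q',np.round(o['qpos'],3),'tcp',np.round(o['ee_pos'],1),'F',np.round(o['ft_force'],1),'w',round(float(o['width']),1))
    print('twist',np.round(tw,2),'rows',np.ceil(np.linalg.norm(tw)/7.1))
    d=tcp-o['ee_pos']
    print('then delta mm',np.round(Rt.inv().apply(d),1),'rows',np.ceil(np.linalg.norm(d)/41),'| if delta first',np.round(Rc.inv().apply(d),1),'world',np.round(d,1))
    with open('log.txt','a') as f: f.write(json.dumps([list(map(float,o['qpos'])),list(map(float,o['ee_pos'])),list(map(float,o['orientation']))])+'\n')
def kin():
    L=[json.loads(l) for l in open('log.txt')]
    return L
E
python3 -c "
from h import *
plan([498.9,249,180],tool(9,0))"
```

```text
t 0.1 q [ 1.095  0.424  1.631 -0.     1.089 -0.019] tcp [275.4 560.5 222. ] F [-1.1 -0.3  0.2] w 87.9
twist [-7.000e-02 -2.000e-02 -3.517e+01] rows 5.0
then delta mm [-172.  -342.6   61. ] rows 10.0 | if delta first [-338.  -180.9   61.2] world [ 223.5 -311.5  -61. ]
```

```bash
python3 -m creep '{"delta_pos":[[0,0,0],[0,0,0],[0,0,0],[0,0,0],[0,0,0],[-0.0172,-0.0343,0.003],[-0.0172,-0.0343,0.003],[-0.0172,-0.0343,0.003],[-0.0172,-0.0343,0.003],[-0.0172,-0.0343,0.003],[-0.0172,-0.0343,0.003],[-0.0172,-0.0343,0.003],[-0.0172,-0.0343,0.003],[-0.0172,-0.0343,0.003],[-0.0172,-0.0343,0.003],[0,0,0]],"twist":[[0,0,-7],[0,0,-7],[0,0,-7],[0,0,-7],[0,0,-7],[0,0,0],[0,0,0],[0,0,0],[0,0,0],[0,0,0],[0,0,0],[0,0,0],[0,0,0],[0,0,0],[0,0,0],[0,0,0]]}' 1
python3 -c "
from h import *
plan([498.9,249,120],tool(9,-40))
snap('wrist','w1')
p=camera_params('wrist');o=get_obs();Rc=R.from_rotvec(o['orientation']);E=p['extrinsics']
print(np.round(Rc.inv().apply(E[:3,3]-o['ee_pos'])),np.round(Rc.inv().as_matrix()@E[:3,:3],2).tolist())
im,W=cloud('w1');m=(W[...,2]>43)&(W[...,2]<56)
P=W[m];r=cv2.minAreaRect(P[:,:2].astype(np.float32));print(len(P),r,np.median(P[:,2]))"
```

```text
t: 1.43
ee_pos: [500.9, 243.6, 192.0]
orientation: [-0.235, 3.133, -0.003]
ft_force: [0.4, 0.2, 0.4]
width: 87.7
grasp_force: 0.0
t 1.43 q [ 0.432  0.363  1.806 -0.002  0.973 -1.287] tcp [500.9 243.6 192. ] F [0.4 0.2 0.4] w 87.7
twist [ 0.06 40.   -0.44] rows 6.0
then delta mm [-45.4   5.6  74.9] rows 3.0 | if delta first [13.4  5.6 86.5] world [-14.1   3.4 -86.5]
[  80.   -0. -162.] [[-0.0, -0.96, -0.29], [1.0, -0.0, 0.0], [-0.0, -0.29, 0.96]]
10152 ((515.3890380859375, 121.51036071777344), (157.50462341308594, 349.33721923828125), 19.67483139038086) 50.16320454802167
```

View pics/w1.png

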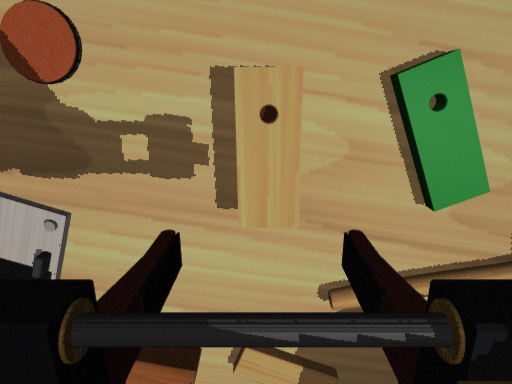

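The wrist view shows the light blank centred, spanning (237–302, 67–227), with its hole at (268,114) at the robot's end. The green decoy is to the right, and the jig is at lower left. I'll measure the blank in this view.

```bash
cat >> h.py <<'E'
def rect(f,lo,hi,box,show=True):
    im,W=cloud(f); m=((W[...,2]>lo)&(W[...,2]<hi)); k=np.zeros_like(m); u0,u1,v0,v1=box; k[v0:v1,u0:u1]=1
    P=W[m&k]; r=cv2.minAreaRect(P[:,:2].astype(np.float32))
    if show: print(len(P),np.round(P[:,2].mean(),1),[np.round(x,1) for x in r],np.round(cv2.boxPoints(r),1).tolist())
    return P,r
E
python3 -c "
from h import *
rect('w1',40,56,(225,315,55,235))
im,W=cloud('w1');print(W[114,268-12],W[114,268+12],W[102,268],W[126,268])
im,W=cloud('w1');rect('w1',9,15,(0,75,190,270))
"
```

```text
10150 50.2 [array([471.1, 245.1]), array([150.1,  60.2]), np.float64(8.8)] [[392.3999938964844, 263.29998779296875], [401.6000061035156, 203.8000030517578], [549.9000244140625, 226.89999389648438], [540.7000122070312, 286.29998779296875]]
[438.29733598 228.75109893  51.52239398] [435.16206746 250.07866813  50.32854427] [426.4995615  237.81061201  50.3335846 ] [447.1531274  241.01080169  51.33207232]
3528 11.9 [array([611.4,  -6.9]), array([73.9, 77.6]), np.float64(80.2)] [[566.9000244140625, -36.79999923706055], [643.4000244140625, -49.900001525878906], [656.0, 22.899999618530273], [579.5, 36.099998474121094]]
```

```bash
python3 -m creep '{"delta_pos":[[0,0,0],[0,0,0],[0,0,0],[0,0,0],[0,0,0],[0,0,0],[-0.023,0.003,0.037],[-0.0225,0.003,0.0375],[0,0,0],[0,0,0]],"twist":[[0,6.7,-0.1],[0,6.7,-0.1],[0,6.7,-0.1],[0,6.7,-0.1],[0,6.7,-0.1],[0,6.7,0],[0,0,0],[0,0,0],[0,0,0],[0,0,0]]}' 1
python3 - <<'E'
from h import *
plan([498.8,249.4,40],tool(8.8,-40))
L=kin()
A=[];b=[]
for q,p,o in L:
    s=[0,q[1],q[1]+q[2],q[1]+q[2]+q[4]]
    r=np.hypot(p[0],p[1])
    A.append([np.sin(s[1]),np.sin(s[2]),np.sin(s[3]),1,0]);b.append(r)
    A.append([np.cos(s[1]),np.cos(s[2]),np.cos(s[3]),0,1]);b.append(p[2])
x,res,rk,sv=np.linalg.lstsq(np.array(A),np.array(b),rcond=None);print(x,rk,sv,np.round(np.array(A)@x-b,1))
E
```

```text
t: 2.32
ee_pos: [482.6, 252.5, 109.4]
orientation: [0.2, -2.427, 0.072]
ft_force: [0.3, 0.0, 1.2]
width: 87.7
grasp_force: 0.0
t 2.32 q [ 0.38   0.8    1.434  0.141  1.602 -1.401] tcp [482.6 252.5 109.4] F [0.3 0.  1.2] w 87.7
twist [-0.34 -0.53  0.49] rows 1.0
then delta mm [-56.5  -5.6  62.2] rows 3.0 | if delta first [-57.1  -5.7  61.7] world [  4.2  -5.  -84. ]
[591.73792184 439.76890496 336.48804315 -11.64895182 224.39694036] 5 [2.98964081 2.42614687 0.40380223 0.1044111  0.04360366] [-3.9  0.9  4.8  1.4 -0.8 -2.2]
```

```bash
python3 -m creep '{"delta_pos":[[0,0,0],[-0.0142,-0.0014,0.0156],[-0.0142,-0.0014,0.0156],[-0.0142,-0.0014,0.0156],[-0.014,-0.0014,0.0155],[0,0,0],[0,0,0]],"twist":[[-0.3,-0.5,0.5],[0,0,0],[0,0,0],[0,0,0],[0,0,0],[0,0,0],[0,0,0]]}' 1
python3 -c "
from h import *
plan([498.8,249.4,40],tool(8.8,-40))"
```

```text
t: 2.9
ee_pos: [490.3, 247.7, 28.5]
orientation: [0.187, -2.445, 0.065]
ft_force: [-0.0, 0.3, 0.2]
width: 88.0
grasp_force: 0.0
t 2.9 q [ 0.368  0.907  1.43   0.139  1.484 -1.416] tcp [490.3 247.7  28.5] F [-0.   0.3  0.2] w 88.0
twist [ 0.12  0.41 -0.03] rows 1.0
then delta mm [0.8 0.3 4.6] rows 1.0 | if delta first [0.8 0.3 4.6] world [-3.5 -0.2 -3. ]
```

```bash
python3 -m creep '{"delta_pos":[[0.0008,0.0003,0.0046],[0,0,0]],"twist":[[0.1,0.4,0],[0,0,0]]}' 1
python3 -m creep '{"delta_pos":[[0,0,0],[0,0,0],[0,0,0],[0,0,0],[0,0,0],[0,0,0],[0,0,0],[0,0,0]],"twist":[[0,0,0],[0,0,0],[0,0,0],[0,0,0],[0,0,0],[0,0,0],[0,0,0],[0,0,0]]}' 0
python3 - <<'E'
from h import *
plan([498.8,249.4,160],tool(8.8,-40))
E
```

```text
t: 3.07
ee_pos: [486.3, 247.6, 25.2]
orientation: [0.188, -2.438, 0.068]
ft_force: [0.1, 0.4, -0.1]
width: 87.9
grasp_force: 0.0
t: 3.73
ee_pos: [485.8, 247.1, 23.6]
orientation: [0.187, -2.436, 0.069]
ft_force: [1.5, 0.4, 3.3]
width: 59.9
grasp_force: 30.0
t 3.73 q [ 0.37   0.914  1.434  0.139  1.482 -1.416] tcp [485.8 247.1  23.6] F [1.5 0.4 3.3] w 59.9
twist [-0.   -0.1  -0.02] rows 1.0
then delta mm [ 77.6   0.3 -93.9] rows 3.0 | if delta first [ 77.7   0.2 -93.8] world [  0.9   0.4 121.8]
```

```bash
python3 -m creep '{"delta_pos":[[0.0105,0,-0.0125],[0.021,0,-0.025],[0.021,0,-0.025],[0.021,0,-0.025],[0.021,0,-0.025],[0.0105,0,-0.0125],[0,0,0],[0,0,0],[0,0,0],[0,0,0],[0,0,0],[0,0,0],[0,0,0],[0,0,0]],"twist":[[0,0,0],[0,0,0],[0,0,0],[0,0,0],[0,0,0],[0,0,0],[0,-6,0],[0,-6,0],[0,-6,0],[0,-6,0],[0,-6,0],[0,-6,0],[0,-4,0],[0,0,0]]}'
python3 - <<'E'
from h import *
plan(jig([-50,0,210]),tool(JY,0))
E
```

```text
t: 4.9
ee_pos: [483.0, 246.3, 186.9]
orientation: [0.242, -3.131, 0.002]
ft_force: [-0.3, 0.8, -1.4]
width: 59.8
grasp_force: 30.0
t 4.9 q [ 4.500e-01  3.500e-01  1.841e+00 -1.000e-03  9.520e-01 -1.275e+00] tcp [483.  246.3 186.9] F [-0.3  0.8 -1.4] w 59.8
twist [-0.07 -0.07 18.44] rows 3.0
then delta mm [-146.2 -242.4   -4.1] rows 7.0 | if delta first [ -62.1 -276.2   -3.9] world [ 103.8 -263.4    4.1]
```

```bash
python3 -m creep '{"delta_pos":[[0,0,0],[0,0,0],[0,0,0],[-0.0183,-0.0303,-0.0005],[-0.0183,-0.0303,-0.0005],[-0.0183,-0.0303,-0.0005],[-0.0183,-0.0303,-0.0005],[-0.0183,-0.0303,-0.0005],[-0.0183,-0.0303,-0.0005],[-0.0183,-0.0303,-0.0005],[-0.0183,-0.0303,-0.0005],[0,0,0],[0,0,0]],"twist":[[0,0,6.2],[0,0,6.1],[0,0,6.1],[0,0,0],[0,0,0],[0,0,0],[0,0,0],[0,0,0],[0,0,0],[0,0,0],[0,0,0],[0,0,0],[0,0,0]]}'
python3 - <<'E'
from h import *
plan(jig([-40,0,185]),tool(JY,50))
from scipy.optimize import least_squares
L=kin()
Rz=lambda a:R.from_euler('z',a).as_matrix(); Ry=lambda a:R.from_euler('y',a).as_matrix()
ez=np.array([0,0,1.])
def fk(q,x):
    L2,L3,T,a,d=x
    A=Rz(q[0]); p=A@np.array([a,0,d]); A=A@Ry(q[1]); p=p+A@ez*L2; A=A@Ry(q[2])@Rz(q[3]); p=p+A@ez*L3; A=A@Ry(q[4]); return p+A@ez*T
f=lambda x:np.concatenate([fk(q,x)-p for q,p,_ in L])
s=least_squares(f,[500,450,300,0,230]);print(np.round(s.x,1),np.abs(s.fun).max())
# feasibility at jig, tilt t: planar
L2,L3,T,a,d=s.x
for t in(30,40,45,50,55,60,70,90):
  for gz in(115,165):
    tcp=jig([0,0,gz])+tool(JY,t).apply([0,0,19]); ax=tool(JY,t).apply([0,0,1]); w=tcp-T*ax
    r=np.hypot(w[0],w[1])-a; z=w[2]-d; D=np.hypot(r,z); c=(D*D-L2**2-L3**2)/2/L2/L3
    if abs(c)>1: print(t,gz,'x');continue
    j3=np.arccos(c); j2=np.arctan2(r,z)-np.arctan2(L3*np.sin(j3),L2+L3*c); print(t,gz,np.round([j2,j3,np.pi-np.radians(t)-j2-j3],2))
E
```

```text
t: 5.98
ee_pos: [590.4, -18.2, 190.2]
orientation: [-0.268, -3.126, 0.001]
ft_force: [-0.5, 0.5, -1.0]
width: 59.8
grasp_force: 30.0
t 5.98 q [-0.051  0.414  1.73  -0.     1.001 -1.45 ] tcp [590.4 -18.2 190.2] F [-0.5  0.5 -1. ] w 59.8
twist [ -0.13 -50.22  -0.18] rows 8.0
then delta mm [-0.1  0.5 27.1] rows 1.0 | if delta first [-20.9   0.6  17.3] world [ 20.6  -3.  -17.4]
[606.7 440.2 363.7 -19.5 237.6] 12.01508399520636
30 115 [0.43 2.16 0.03]
30 165 [0.35 2.11 0.15]
40 115 [ 0.45  2.29 -0.29]
40 165 [ 0.35  2.25 -0.16]
45 115 [ 0.48  2.35 -0.47]
45 165 [ 0.37  2.31 -0.32]
50 115 [ 0.51  2.4  -0.65]
50 165 [ 0.4   2.37 -0.5 ]
55 115 [ 0.57  2.46 -0.84]
55 165 [ 0.44  2.43 -0.69]
60 115 [ 0.63  2.5  -1.04]
60 165 [ 0.5   2.48 -0.88]
70 115 [ 0.79  2.57 -1.44]
70 165 [ 0.65  2.56 -1.28]
90 115 [ 1.15  2.56 -2.14]
90 165 [ 1.01  2.59 -2.04]
```

Forward tilt runs into the joint-5 limit at about 25°, so I'll put the blank back on the rest. I'll regrip it at about -70° and finish at +20°.

```bash
python3 -m creep '{"delta_pos":[[0.0183,0.0303,0.0004],[0.0183,0.0303,0.0004],[0.0183,0.0303,0.0004],[0.0183,0.0303,0.0004],[0.0183,0.0303,0.0004],[0.0183,0.0303,0.0004],[0.0183,0.0303,0.0004],[0.0183,0.0303,0.0004],[0,0,0],[0,0,0],[0,0,0],[0,0,0],[0,0,0],[0,0,0],[0,0,0],[0,0,0],[0,0,0],[0,0,0],[0,0,0]],"twist":[[0,0,0],[0,0,0],[0,0,0],[0,0,0],[0,0,0],[0,0,0],[0,0,0],[0,0,0],[0,0,-6.2],[0,0,-6.1],[0,0,-6.1],[0,6,0],[0,6,0],[0,6,0],[0,6,0],[0,6,0],[0,6,0],[0,4,0],[0,0,0]]}'
python3 - <<'E'
from h import *
plan([485.9,247.3,27],tool(8.8,-40.0),grasp=False)
E
```

```text
t: 7.57
ee_pos: [485.8, 247.8, 185.0]
orientation: [0.187, -2.429, 0.07]
ft_force: [0.3, -1.2, -1.9]
width: 59.8
grasp_force: 30.0
t 7.57 q [ 0.371  0.708  1.413  0.141  1.714 -1.384] tcp [485.8 247.8 185. ] F [ 0.3 -1.2 -1.9] w 59.8
twist [-0.07 -0.49 -0.02] rows 1.0
then delta mm [-101.6   -0.5  121. ] rows 4.0 | if delta first [-102.6   -0.3  120.2] world [ 1.00e-01 -5.00e-01 -1.58e+02]
```

```bash
python3 -m creep '{"delta_pos":[[0,0,0],[-0.0203,0,0.0242],[-0.0203,0,0.0242],[-0.0203,0,0.0242],[-0.0203,0,0.0242],[-0.0136,0,0.0162],[-0.0068,0,0.008],[0,0,0],[0,0,0]],"twist":[[0,-0.4,0],[0,0,0],[0,0,0],[0,0,0],[0,0,0],[0,0,0],[0,0,0],[0,0,0],[0,0,0]]}'
python3 - <<'E'
from h import *
plan([485.9,247.3,24],tool(8.8,-40.0),grasp=False)
E
```

```text
t: 8.32
ee_pos: [486.8, 247.6, 30.5]
orientation: [0.188, -2.444, 0.068]
ft_force: [-0.2, 0.1, -1.6]
width: 60.6
grasp_force: 30.0
t 8.32 q [ 0.371  0.901  1.438  0.138  1.483 -1.415] tcp [486.8 247.6  30.5] F [-0.2  0.1 -1.6] w 60.6
twist [-0.03  0.37  0.01] rows 1.0
then delta mm [-3.5 -0.2  5.6] rows 1.0 | if delta first [-3.4 -0.2  5.7] world [-0.9 -0.3 -6.5]
```

```bash
python3 -m creep '{"delta_pos":[[-0.0033,0,0.0052],[0,0,0],[0,0,0]],"twist":[[0,0.3,0],[0,0,0],[0,0,0]]}'
python3 -m creep '{"delta_pos":[[0,0,0],[0,0,0],[0,0,0],[0,0,0],[0,0,0]],"twist":[[0,0,0],[0,0,0],[0,0,0],[0,0,0],[0,0,0]]}' 1
python3 -m creep '{"delta_pos":[[0.01,0,-0.0115],[0.0195,0,-0.023],[0.0195,0,-0.023],[0,0,0],[0,0,0]],"twist":[[0,0,0],[0,0,0],[0,0,0],[0,0,0],[0,0,0]]}' 1
python3 - <<'E'
from h import *
snap('top','top2'); rect('top2',40,65,(130,220,180,260))
snap('wrist','w2'); im,W=cloud('w2')
m=(W[...,2]>46)&(W[...,2]<54)&(np.hypot(W[...,0]-471,W[...,1]-245)<90); P=W[m]; print(len(P), cv2.minAreaRect(P[:,:2].astype(np.float32)))
plan([498.8,249.4,90],tool(8.8,-70))
E
```

```text
t: 8.57
ee_pos: [486.5, 247.3, 24.2]
orientation: [0.187, -2.439, 0.068]
ft_force: [-0.1, -0.5, -1.0]
width: 60.0
grasp_force: 30.0
t: 8.98
ee_pos: [486.1, 247.1, 23.5]
orientation: [0.187, -2.438, 0.069]
ft_force: [0.2, 0.2, 0.1]
width: 86.9
grasp_force: 0.0
t: 9.4
ee_pos: [486.8, 247.5, 101.3]
orientation: [0.188, -2.442, 0.067]
ft_force: [-0.5, 0.0, -0.2]
width: 87.7
grasp_force: 0.0
0 nan [array([0., 0.]), array([0., 0.]), np.float64(0.0)] [[0.0, 0.0], [0.0, 0.0], [0.0, 0.0], [0.0, 0.0]]
15037 ((471.7890625, 244.8295440673828), (149.65499877929688, 60.24556350708008), 8.60761547088623)
t 9.5 q [ 0.37   0.809  1.441  0.138  1.578 -1.402] tcp [485.2 246.9  99.1] F [-0.4 -0.   0.3] w 87.8
twist [-1.e-02  3.e+01 -3.e-02] rows 5.0
then delta mm [-13.2   0.4   9.1] rows 1.0 | if delta first [-6.9  0.4 14.5] world [ -4.1  -0.2 -15.6]h.py:36: RuntimeWarning: Mean of empty slice.
  if show: print(len(P),np.round(P[:,2].mean(),1),[np.round(x,1) for x in r],np.round(cv2.boxPoints(r),1).tolist())
  ret = ret.dtype.type(ret / rcount)
```

```bash
python3 -m creep '{"delta_pos":[[0,0,0],[0,0,0],[0,0,0],[0,0,0],[0,0,0],[0,0,0],[0,0,0]],"twist":[[0,6,0],[0,6,0],[0,6,0],[0,6,0],[0,6,0],[0,0,0],[0,0,0]]}' 1
python3 - <<'E'
from h import *
plan([499.5,249,40],tool(8.6,-70))
E
```

```text
t: 10.08
ee_pos: [484.3, 246.5, 95.8]
orientation: [0.146, -1.912, 0.105]
ft_force: [-0.4, 0.4, 0.2]
width: 87.9
grasp_force: 0.0
t 10.08 q [ 0.346  1.096  1.166  0.209  2.089 -1.399] tcp [484.3 246.5  95.8] F [-0.4  0.4  0.2] w 87.9
twist [-0.19 -0.19 -0.03] rows 1.0
then delta mm [-57.7   0.2  23.6] rows 2.0 | if delta first [-57.8   0.3  23.4] world [ -2.4  -0.1 -62.3]
```

```bash
python3 -m creep '{"delta_pos":[[-0.014,0,0.006],[-0.0185,0,0.0075],[-0.014,0,0.0055],[-0.0095,0,0.004],[0,0,0],[0,0,0],[0,0,0]],"twist":[[-0.2,-0.2,0],[0,0,0],[0,0,0],[0,0,0],[0,0,0],[0,0,0],[0,0,0]]}' 1
python3 - <<'E'
from h import *
plan([499.5,249,40],tool(8.6,-70))
E
```

```text
t: 10.67
ee_pos: [483.6, 246.9, 39.1]
orientation: [0.145, -1.92, 0.1]
ft_force: [0.5, 0.3, 0.4]
width: 87.6
grasp_force: 0.0
t 10.67 q [ 0.346  1.171  1.142  0.205  2.03  -1.411] tcp [483.6 246.9  39.1] F [0.5 0.3 0.4] w 87.6
twist [0.02 0.27 0.05] rows 1.0
then delta mm [-4.7 -0.3  3.6] rows 1.0 | if delta first [-4.7 -0.3  3.6] world [-1.7 -0.6 -5.6]
```

```bash
python3 -m creep '{"delta_pos":[[-0.004,0,0.003],[0,0,0],[0,0,0]],"twist":[[0,0.2,0],[0,0,0],[0,0,0]]}' 1
python3 -m creep '{"delta_pos":[[0,0,0],[0,0,0],[0,0,0],[0,0,0],[0,0,0],[0,0,0],[0,0,0]],"twist":[[0,0,0],[0,0,0],[0,0,0],[0,0,0],[0,0,0],[0,0,0],[0,0,0]]}' 0
python3 - <<'E'
from h import *
plan([499.5,249,40],tool(8.6,-70))
E
```

```text
t: 10.92
ee_pos: [481.8, 246.5, 33.8]
orientation: [0.145, -1.916, 0.1]
ft_force: [-1.1, 0.6, -0.8]
width: 87.9
grasp_force: 0.0
t: 11.5
ee_pos: [481.8, 246.5, 33.7]
orientation: [0.145, -1.916, 0.1]
ft_force: [0.5, 0.6, 0.3]
width: 60.0
grasp_force: 30.0
t 11.5 q [ 0.346  1.18   1.142  0.205  2.027 -1.412] tcp [481.8 246.5  33.7] F [0.5 0.6 0.3] w 60.0
twist [0.02 0.   0.04] rows 1.0
then delta mm [-0.2 -0.2  0. ] rows 1.0 | if delta first [-0.2 -0.2  0. ] world [ 0.  -0.2 -0.2]
```

```bash
python3 -m creep '{"delta_pos":[[0.013,0,-0.0048],[0.0282,0,-0.0103],[0.0282,0,-0.0103],[0.0282,0,-0.0103],[0.0282,0,-0.0103],[0.0282,0,-0.0103],[0,0,0],[0,0,0],[0,0,0],[0,0,0],[0,0,0],[0,0,0],[0,0,0],[0,0,0],[0,0,0],[0,0,0],[0,0,0],[0,0,0],[0,0,0]],"twist":[[0,0,0],[0,0,0],[0,0,0],[0,0,0],[0,0,0],[0,0,0],[0,-5,0],[0,-6.5,0],[0,-6.5,0],[0,-6.5,0],[0,-6.5,0],[0,-6.5,0],[0,-6.5,0],[0,-6.5,0],[0,-6.5,0],[0,-6.5,0],[0,-6.5,0],[0,0,0],[0,0,0]]}'
python3 - <<'E'
from h import *
plan(jig([-40,0,210]),tool(JY,0))
E
```

```text
t: 13.08
ee_pos: [480.6, 246.2, 198.8]
orientation: [0.237, -3.131, -0.001]
ft_force: [0.2, -0.7, -1.1]
width: 59.6
grasp_force: 30.0
t 13.08 q [ 0.451  0.331  1.837  0.002  0.976 -1.272] tcp [480.6 246.2 198.8] F [ 0.2 -0.7 -1.1] w 59.6
twist [ 0.03 -0.11 18.25] rows 3.0
then delta mm [-158.6 -241.9    7.8] rows 8.0 | if delta first [ -74.9 -279.4    7.4] world [ 116.1 -264.9   -7.8]
```

```bash
python3 -m creep '{"delta_pos":[[0,0,0],[0,0,0],[0,0,0],[-0.0198,-0.0302,0],[-0.0198,-0.0302,0],[-0.0198,-0.0302,0],[-0.0198,-0.0302,0],[-0.0198,-0.0302,0],[-0.0198,-0.0302,0],[-0.0198,-0.0302,0],[-0.0198,-0.0302,0],[0,0,0],[0,0,0],[0,0,0],[0,0,0],[0,0,0]],"twist":[[0,0,6.1],[0,0,6.1],[0,0,6],[0,0,0],[0,0,0],[0,0,0],[0,0,0],[0,0,0],[0,0,0],[0,0,0],[0,0,0],[0,-6.7,0],[0,-6.7,0],[0,-6.6,0],[0,0,0],[0,0,0]]}'
python3 - <<'E'
from h import *
plan(jig([-10,0,165]),tool(JY,20))
snap('wrist','w3');snap('scene','s3')
im,W=cloud('top'); 
p=camera_params('scene');a=cv2.imread('pics/s3.png');b=a[120:270,180:330];cv2.imwrite('pics/c3.png',np.hstack([cv2.resize(b,(400,400),interpolation=2),cv2.resize(cv2.imread('pics/w3.png'),(400,400))]))
E
```

```text
t: 14.42
ee_pos: [597.2, -18.5, 196.8]
orientation: [0.235, 2.79, -0.041]
ft_force: [0.6, 0.8, -0.9]
width: 60.1
grasp_force: 30.0
t 14.42 q [-0.026  0.295  1.949 -0.089  0.561 -1.362] tcp [597.2 -18.5 196.8] F [ 0.6  0.8 -0.9] w 60.1
twist [-0.   -0.38 -0.03] rows 1.0
then delta mm [-16.8  -0.3  59. ] rows 2.0 | if delta first [-17.2  -0.3  58.8] world [ 35.4  -6.3 -49.6]
```

View pics/c3.png

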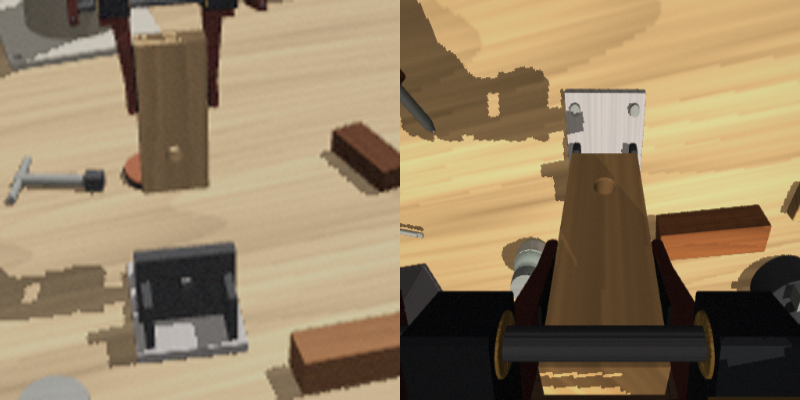

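The blank hangs upright with its hole at the bottom: hole at (173,153) in the scene half, and (603,186) in the wrist half, with the jig base's front edge at (565–645, 90). Now I'll check the blank's pose against the jig from this depth image.

```bash
cat >> h.py <<'E'
def board(f,box):
    # front face of the standing board: pose in jig axes
    im,W=cloud(f); u0,u1,v0,v1=box
    P=W[v0:v1,u0:u1].reshape(-1,3); P=P[~np.isnan(P[:,0])]
    J=R.from_euler('z',JY,degrees=True).inv().apply(P-JO)
    return J
E
python3 - <<'E'
from h import *
J=board('w3',(180,420,140,290)); o=get_obs(); g=R.from_euler('z',JY,degrees=True).inv().apply(o['ee_pos']-tool(JY,20).apply([0,0,19])-JO); print('grasp in jig',g)
print('expected board centre x',g[0],' foot z',g[2]-103)
m=(abs(J[:,0]-(g[0]-10))<12)&(J[:,2]>g[2]-110)&(J[:,2]<g[2]-15)&(abs(J[:,1]-g[1])<40); F=J[m]
A=np.c_[F[:,1],F[:,2],np.ones(len(F))]; 
for _ in range(3):
    c=np.linalg.lstsq(A,F[:,0],rcond=None)[0]; r=abs(A@c-F[:,0]); k=r<2; A,F=A[k],F[k]
print('plane x = %.4f y + %.4f z + %.1f'%tuple(c),len(F)); print('y',np.percentile(F[:,1],[.5,99.5]),'z',np.percentile(F[:,2],[.5,99.5]),'face x at foot',c[1]*(g[2]-103)+c[2])
for z0 in range(-90,-20,20):
    s=F[abs(F[:,2]-g[2]-z0)<4]; print(z0,s[:,1].min(),s[:,1].max())
B=J[(abs(J[:,2]-12)<2.5)&(J[:,0]<g[0]-10)]; print('base',len(B),np.percentile(B[:,0],[.5,5]),np.percentile(B[:,1],[.5,99.5]),np.median(B[:,2]))
for lo in(-60,-50,-40):
    s=B[abs(B[:,0]-lo)<3]; print('base y edges',lo,s[:,1].min() if len(s) else 0,s[:,1].max() if len(s) else 0)
E
```

```text
grasp in jig [-43.349234     0.8002115  216.00745414]
expected board centre x -43.34923399594416  foot z 113.00745413976645
plane x = 0.0019 y + 0.0078 z + -57.8 8377
y [-29.89025999  29.53287435] z [113.27036713 200.78912668] face x at foot -56.912632119245075
-90 -30.15662242725175 29.718799062700825
-70 -30.15367625856422 29.70519336475454
-50 -30.16812884704452 29.771803203603664
-30 -30.25742476650842 29.805312027277623Traceback (most recent call last):
  File "<stdin>", line 11, in <module>
    return _quantile_unchecked(
        a, q, axis, out, overwrite_input, method, keepdims, weights)
    return _ureduce(a,
                    func=_quantile_ureduce_func,
    ...<5 lines>...
                    overwrite_input=overwrite_input,
                    method=method)
    r = func(a, **kwargs)
    result = _quantile(arr,
                       quantiles=q,
    ...<2 lines>...
                       out=out,
                       weights=wgt)
    slices_having_nans = np.isnan(arr[-1, ...])
                                  ~~~^^^^^^^^^
IndexError: index -1 is out of bounds for axis 0 with size 0
```

```bash
cat >> h.py <<'E'
def jigcheck(f):
    J=board(f,(0,512,0,384)); B=J[(abs(J[:,2]-12)<2.5)&(abs(J[:,1])<60)&(J[:,0]>-75)&(J[:,0]<0)]
    print('base n',len(B),'z',np.median(B[:,2]),'front x',[round(float(np.percentile(B[abs(B[:,1]-y)<5][:,0],1)),1) for y in(-35,-15,15,35)],'y edges',[(np.round([s[:,1].min(),s[:,1].max()],1)).tolist() for s in [B[abs(B[:,0]-x)<3] for x in(-55,-45,-35,-25)] if len(s)])
    Lg=J[(abs(J[:,2]-31)<2)&(abs(J[:,1])<60)&(J[:,0]>-30)&(J[:,0]<15)]
    if len(Lg): print('lugs',len(Lg),'front',Lg[:,0].min(),'inner',Lg[Lg[:,1]<0][:,1].max() if (Lg[:,1]<0).any() else None,Lg[Lg[:,1]>0][:,1].min() if (Lg[:,1]>0).any() else None)
E
python3 -c "
from h import *
jigcheck('w3')
import h
"
```

```text
base n 5393 z 11.963661662906645 front x [-65.1, -65.0, -64.8, -64.6] y edges [[-49.4, 50.5], [-49.3, 50.2], [-49.1, 50.5], [-48.9, 50.4]]
lugs 44 front -16.606413797565008 inner -32.53479707585684 33.210728036138605
```

```bash
python3 -m creep '{"delta_pos":[[-0.0038,0.0002,0.0255],[-0.0038,0.0002,0.0255],[-0.0038,0.0002,0.0255],[0,0,0],[0,0,0],[0,0,0]],"twist":[[0,-0.4,0],[0,0,0],[0,0,0],[0,0,0],[0,0,0],[0,0,0]]}'
cat >> h.py <<'E'
def face(f):
    J=board(f,(150,440,100,300)); o=get_obs(); Rc=R.from_rotvec(o['orientation'])
    g=R.from_euler('z',JY,degrees=True).inv().apply(o['ee_pos']-Rc.apply([0,0,19])-JO)
    m=(abs(J[:,0]-(g[0]-12))<10)&(J[:,2]>g[2]-110)&(J[:,2]<g[2]-15)&(abs(J[:,1]-g[1])<40); F=J[m]
    A=np.c_[F[:,1],F[:,2],np.ones(len(F))]
    for _ in range(3):
        c=np.linalg.lstsq(A,F[:,0],rcond=None)[0]; k=abs(A@c-F[:,0])<2; A,F=A[k],F[k]
    print('grasp in jig',np.round(g,1),'plane x = %.4f y + %.4f z + %.1f'%tuple(c),len(F),'y mid',F[:,1].min()/2+F[:,1].max()/2,'zmin',np.percentile(F[:,2],.5),'centre x at foot',c[1]*(g[2]-103)+c[2]+10)
E
python3 - <<'E'
from h import *
snap('wrist','w4'); face('w4'); jigcheck('w4')
plan(jig([0,0,115]),tool(JY,20))
E
```

```text
t: 15.02
ee_pos: [635.6, -23.9, 130.2]
orientation: [0.234, 2.777, -0.041]
ft_force: [0.1, 0.4, -1.0]
width: 59.7
grasp_force: 30.0
grasp in jig [ -7.5   1.5 148.6] plane x = 0.0013 y + -0.0053 z + -16.9 8263 y mid 1.0067287420405808 zmin 46.59768682650787 centre x at foot -7.112057123340254
base n 9692 z 12.062789746241094 front x [-65.0, -64.6, -64.6, -64.5] y edges [[-49.6, 50.5], [-49.7, 50.4], [-49.5, 50.6], [-49.3, 50.3]]
lugs 578 front -16.333397946578604 inner -31.83802288754179 32.37606191037723
t 15.07 q [-0.034  0.446  1.916 -0.111  0.428 -1.344] tcp [635.5 -23.8 130.8] F [ 0.1  0.3 -0.7] w 59.4
twist [ 0.04  0.43 -0.02] rows 1.0
then delta mm [ 4.6 -1.5 34.1] rows 1.0 | if delta first [ 4.8 -1.5 34.1] world [  7.   -2.7 -33.6]
```

```bash
python3 -m creep '{"delta_pos":[[0.003,-0.0003,0.0155],[0.003,-0.0003,0.0155],[0,0,0],[0,0,0],[0,0,0]],"twist":[[0,0.2,0],[0,0,0],[0,0,0],[0,0,0],[0,0,0]]}'
python3 - <<'E'
from h import *
snap('wrist','w5'); face('w5'); jigcheck('w5')
plan(jig([0,0.4,115]),tool(JY,20))
E
```

```text
t: 15.48
ee_pos: [640.1, -25.2, 99.9]
orientation: [0.234, 2.779, -0.04]
ft_force: [0.1, -1.0, -1.0]
width: 60.2
grasp_force: 30.0
grasp in jig [ -2.5   0.9 117.8] plane x = 0.0005 y + 0.0093 z + -13.5 8016 y mid 0.8925071201138941 zmin 11.366973468085494 centre x at foot -3.4042117992524883
base n 10825 z 12.071975028577015 front x [-65.0, -64.8, -64.6, -64.4] y edges [[-49.2, 50.3], [-49.4, 50.6], [-49.5, 50.3], [-49.5, 50.0]]
lugs 1043 front -16.036319050702733 inner -0.548388305946645 0.12961900394723652
t 15.53 q [-0.036  0.504  1.916 -0.122  0.373 -1.334] tcp [640.3 -25.2 100. ] F [-0.6  0.2 -1.4] w 59.9
twist [ 0.05  0.29 -0.02] rows 1.0
then delta mm [-1.3 -0.5  3.5] rows 1.0 | if delta first [-1.3 -0.5  3.5] world [ 2.3 -0.9 -2.9]
```

```bash
python3 -m creep '{"delta_pos":[[0.0003,-0.0003,0.0028],[0,0,0],[0,0,0]],"twist":[[0,0.2,0],[0,0,0],[0,0,0]]}'
python3 - <<'E'
from h import *
plan(jig([0,0.4,115]),tool(JY,20))
E
```

```text
t: 15.78
ee_pos: [640.9, -25.6, 96.5]
orientation: [0.234, 2.782, -0.04]
ft_force: [-0.7, -0.2, 3.5]
width: 60.1
grasp_force: 30.0
t 15.78 q [-0.037  0.511  1.913 -0.12   0.373 -1.336] tcp [640.9 -25.6  96.5] F [-0.7 -0.2  3.5] w 60.1
twist [ 0.05  0.07 -0.01] rows 1.0
then delta mm [-1.9 -0.2  0. ] rows 1.0 | if delta first [-1.9 -0.2  0. ] world [ 1.7 -0.5  0.6]
```

```bash
python3 -m creep '{"delta_pos":[[-0.0013,0,0.0005],[0,0,0]],"twist":[[0,0,0],[0,0,0]]}'
python3 -m creep '{"delta_pos":[[0,0,0],[0,0,0],[0,0,0],[0,0,0],[0,0,0],[0,0,0]],"twist":[[0,0,0],[0,0,0],[0,0,0],[0,0,0],[0,0,0],[0,0,0]]}' 1
python3 - <<'E'
from h import *
snap('wrist','w6'); face('w6'); snap('scene','s6')
plan(jig([0,0.4,115]),tool(JY,20))
a=cv2.imread('pics/s6.png');b=a[140:270,180:330];cv2.imwrite('pics/c6.png',np.hstack([cv2.resize(b,(400,400),interpolation=2),cv2.resize(cv2.imread('pics/w6.png'),(400,400))]))
E
```

```text
t: 15.95
ee_pos: [641.8, -25.8, 96.5]
orientation: [0.234, 2.783, -0.04]
ft_force: [-3.5, 1.7, 7.6]
width: 59.9
grasp_force: 30.0
t: 16.45
ee_pos: [641.6, -25.9, 95.5]
orientation: [0.234, 2.784, -0.04]
ft_force: [0.3, 0.6, 0.3]
width: 88.0
grasp_force: 0.0
grasp in jig [ -1.    0.4 113.4] plane x = 0.0013 y + 0.0070 z + -12.5 7861 y mid 0.40716306818904613 zmin 11.420248656741919 centre x at foot -2.435602995304258
t 16.55 q [-0.038  0.514  1.91  -0.12   0.374 -1.337] tcp [641.6 -25.9  95.5] F [-0.6  0.8  0.1] w 88.1
twist [ 0.04 -0.02 -0.01] rows 1.0
then delta mm [-1.5 -0.  -1.2] rows 1.0 | if delta first [-1.5 -0.  -1.2] world [ 1.  -0.2  1.6]
```

View pics/c6.png

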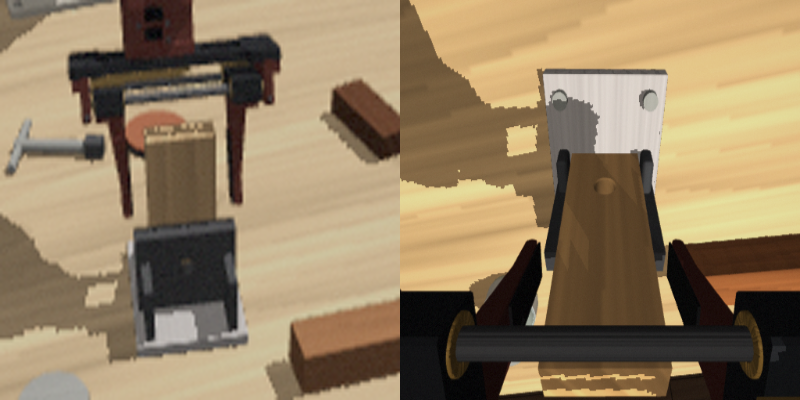

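The blank stands between the lugs, flat against the fence and released. In the wrist half its hole is at (603,186), and both fingers are clear of its sides. Next: retreat and go to the pin.

```bash
python3 -m creep '{"delta_pos":[[0,0,-0.01],[0,0,-0.02],[0,0,-0.03],[0,0,-0.035],[0,0,-0.035],[0,0,0],[0,0,0],[0,0,0],[0,0,0]],"twist":[[0,0,0],[0,0,0],[0,0,0],[0,0,0],[0,0,0],[0,6.7,0],[0,6.7,0],[0,6.6,0],[0,0,0]]}'
python3 - <<'E'
from h import *
im,W=cloud('top')
P,r=rect('top',20.5,30,(335,405,185,250))
# pin handle centre; view first from above/back
plan([500,-273,200],tool(25,0))
E
```

```text
t: 17.3
ee_pos: [600.8, -18.9, 219.7]
orientation: [-0.263, -3.13, -0.002]
ft_force: [-0.2, -0.0, 1.5]
width: 87.5
grasp_force: 0.0
252 24.0 [array([ 505.8, -270.1]), array([136.4,  23.7]), np.float64(24.9)] [[438.8999938964844, -288.0], [448.8999938964844, -309.6000061035156], [572.7000122070312, -252.3000030517578], [562.7000122070312, -230.6999969482422]]
t 17.3 q [-0.052  0.392  1.687  0.002  1.063 -1.456] tcp [600.8 -18.9 219.7] F [-0.2 -0.   1.5] w 87.5
twist [  0.09   0.   -34.62] rows 5.0
then delta mm [ 198.7 -187.7   38.7] rows 7.0 | if delta first [  56.9 -267.4   38.4] world [-100.8 -254.1  -38.7]
```

```bash
python3 -m creep '{"delta_pos":[[0.0081,-0.0382,0],[0.0081,-0.0382,0],[0.0081,-0.0382,0],[0.0081,-0.0382,0],[0.0081,-0.0382,0],[0.0081,-0.0382,0],[0.0081,-0.0382,0],[0,0,0],[0,0,0],[0,0,0],[0,0,0],[0,0,0],[0,0,0],[0,0,0],[0,0,0],[0,0,0],[0,0,0],[0,0,0],[0,0,0]],"twist":[[0,0,0],[0,0,0],[0,0,0],[0,0,0],[0,0,0],[0,0,0],[0,0,0],[0,0,7],[0,0,7],[0,0,7],[0,0,7],[0,0,7],[0,0,7],[0,0,7],[0,0,7],[0,0,7],[0,0,7],[0,0,7],[0,0,7]]}'
python3 -m creep '{"delta_pos":[[0,0,0],[0,0,0],[0,0,0],[0,0,0],[0,0,0],[0,0,0],[0,0,0],[0,0,0],[0,0,0],[0,0,0]],"twist":[[0,0,7],[0,0,7],[0,0,7],[0,0,7],[0,0,7],[0,0,7],[0,0,7],[0,0,7],[0,0,5.4],[0,0,0]]}'
python3 - <<'E'
from h import *
plan([470,-285,90],tool(205,0))
snap('wrist','w7')
E
```

```text
t: 18.88
ee_pos: [496.6, -272.3, 217.4]
orientation: [2.295, 2.142, 0.001]
ft_force: [0.6, 0.0, -0.7]
width: 87.5
grasp_force: 0.0
t: 19.72
ee_pos: [496.6, -272.3, 217.5]
orientation: [3.067, 0.675, 0.002]
ft_force: [0.7, 0.7, -0.3]
width: 87.9
grasp_force: 0.0
t 19.72 q [-0.523  0.343  1.767  0.     1.03   0.615] tcp [ 496.6 -272.3  217.5] F [ 0.7  0.7 -0.3] w 87.9
twist [ 0.06 -0.06 -0.18] rows 1.0
then delta mm [-29.5   0.3 146.5] rows 4.0 | if delta first [-29.6   0.3 146.4] world [ -26.6  -12.7 -146.5]
```

View pics/w7.png

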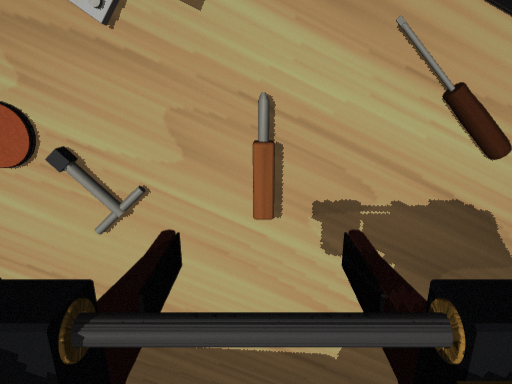

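The wrist view shows the pin upright in the frame. The handle runs from (263,218) to its shoulder at (263,141), and the shank tip is at (263,93). The gouge (475,120) and the chuck key (105,190) lie well clear. Next I'll measure it.

Run:
```python
from h import *
P,r=rect('w7',21.5,28,(245,282,136,222))
S,_=rect('w7',13,21,(252,275,85,137))
im,W=cloud('w7')
c,d=np.array(r[0]),None
bx=cv2.boxPoints(r); e=[bx[1]-bx[0],bx[2]-bx[1]]; d=max(e,key=np.linalg.norm); d=d/np.linalg.norm(d); d=d*np.sign(d[0])
n=np.array([-d[1],d[0]])
a=(P[:,:2]-c)@d; print('handle len',a.min(),a.max(),'yaw',np.degrees(np.arctan2(d[1],d[0])))
s=(S[:,:2]-c)@d; t=(S[:,:2]-c)@n; k=s>a.max()+1; print('shank s',s[k].min(),s[k].max(),'lateral',t[k].min(),t[k].max())
sh=c+d*a.max(); print('shoulder',sh,'grasp at -62',sh-62*d)
# centreline fit of handle in slices
xs=[];ys=[]
for q in np.arange(-35,40,5):
    k=abs(a-q)<2.5; l=(P[k,:2]-c)@n; xs.append(q); ys.append((l.min()+l.max())/2)
print('slope deg',np.degrees(np.polyfit(xs,ys,1)))
print(P[:,2].mean(), np.median(S[:,2]))
```

```text
1626 24.1 [array([ 485. , -280.3]), array([89.5, 23.2]), np.float64(24.4)] [[439.3999938964844, -288.1000061035156], [449.0, -309.29998779296875], [530.5, -272.3999938964844], [520.9000244140625, -251.1999969482422]]
450 16.7 [array([ 551.2, -249.3]), array([46.4, 11. ]), np.float64(24.8)] [[527.7999877929688, -254.0], [532.4000244140625, -264.0], [574.5, -244.60000610351562], [569.9000244140625, -234.60000610351562]]
handle len -44.752447844016956 44.752456342007385 yaw 24.359211
shank s 49.85725797791478 96.29033634117694 lateral -4.738678131760338 6.420812647195263
shoulder [ 525.74040652 -261.80399993] grasp at -62 [ 469.25980044 -287.37627318]
slope deg [-1.09313994e-02  1.20480331e+01]
24.10752342071224 16.99350551809141
```

```bash
python3 -c "
from h import *
plan([466.8,-288.6,40],tool(204.4,0),grasp=False)"
```

```text
t 19.77 q [-0.523  0.343  1.767  0.     1.031  0.61 ] tcp [ 496.6 -272.3  217.5] F [-0.1  0.1  1. ] w 87.6
twist [ 0.04 -0.05  0.72] rows 1.0
then delta mm [-33.9   2.5 177.5] rows 5.0 | if delta first [-34.1   2.  177.5] world [ -29.8  -16.3 -177.5]
```

```bash
python3 -m creep '{"delta_pos":[[0,0,0],[-0.0068,0.0005,0.0355],[-0.0068,0.0005,0.0355],[-0.0068,0.0005,0.0355],[-0.0068,0.0005,0.0355],[-0.0068,0.0005,0.0355],[0,0,0],[0,0,0]],"twist":[[0,0,0.7],[0,0,0],[0,0,0],[0,0,0],[0,0,0],[0,0,0],[0,0,0],[0,0,0]]}'
python3 -c "
from h import *
plan([466.8,-288.6,5],tool(204.4,0),grasp=False)"
```

```text
t: 20.43
ee_pos: [466.0, -288.1, 39.0]
orientation: [-3.068, -0.661, 0.004]
ft_force: [0.4, 0.2, 1.2]
width: 87.6
grasp_force: 0.0
t 20.43 q [-5.760e-01  5.920e-01  1.892e+00  1.000e-03  6.620e-01  5.700e-01] tcp [ 466.  -288.1   39. ] F [0.4 0.2 1.2] w 87.6
twist [-0.22  0.11 -0.06] rows 1.0
then delta mm [ 0.5  0.8 34. ] rows 1.0 | if delta first [ 0.6  0.9 34. ] world [  0.8  -0.5 -34. ]
```

```bash
python3 -m creep '{"delta_pos":[[0.0005,0.0008,0.017],[0,0,0.0115],[0,0,0.005],[0,0,0],[0,0,0]],"twist":[[-0.2,0.1,0],[0,0,0],[0,0,0],[0,0,0],[0,0,0]]}'
python3 -m creep '{"delta_pos":[[0,0,0],[0,0,0],[0,0,0],[0,0,0],[0,0,0],[0,0,0],[0,0,0],[0,0,0],[0,0,0],[0,0,0]],"twist":[[0,0,0],[0,0,0],[0,0,0],[0,0,0],[0,0,0],[0,0,0],[0,0,0],[0,0,0],[0,0,0],[0,0,0]]}' 0
python3 -c "
from h import *
plan([466.8,-288.6,5],tool(204.4,0),grasp=False)"
```

```text
t: 20.85
ee_pos: [468.8, -289.6, 7.6]
orientation: [3.068, 0.661, 0.005]
ft_force: [-0.0, -0.8, 0.3]
width: 87.7
grasp_force: 0.0
t: 21.68
ee_pos: [468.1, -289.4, 6.6]
orientation: [3.069, 0.661, 0.004]
ft_force: [-0.3, -0.3, 0.4]
width: 24.6
grasp_force: 0.1
t 21.68 q [-0.575  0.65   1.895  0.     0.594  0.571] tcp [ 468.1 -289.4    6.6] F [-0.3 -0.3  0.4] w 24.6
twist [ 0.15 -0.1  -0.1 ] rows 1.0
then delta mm [-0.8 -1.2  1.6] rows 1.0 | if delta first [-0.8 -1.2  1.6] world [-1.3  0.8 -1.6]
```

```bash
python3 -m creep '{"delta_pos":[[0,0,0],[0,0,0],[0,0,-0.01],[0,0,-0.03],[0,0,-0.04],[0,0,-0.03],[0,0,0]],"twist":[[0,0,0],[0,0,0],[0,0,0],[0,0,0],[0,0,0],[0,0,0],[0,0,0]]}'
python3 -c "
from h import *
p=jig([-144,0.4,110]); print(p)
plan(p,tool(JY+180,0),grasp=False)"
```

```text
t: 22.27
ee_pos: [471.0, -291.3, 122.9]
orientation: [3.062, 0.659, 0.015]
ft_force: [1.3, -0.5, -0.5]
width: 23.6
grasp_force: 29.8
[494.18327816  -0.99090206 110.        ]
t 22.27 q [-0.575  0.453  1.865  0.     0.811  0.571] tcp [ 471.  -291.3  122.9] F [ 1.3 -0.5 -0.5] w 23.6
twist [ 0.49 -0.59 33.9 ] rows 5.0
then delta mm [ -25.5 -290.1   12.9] rows 8.0 | if delta first [ 140.5 -255.1   11.1] world [ 23.2 290.3 -12.9]
```

```bash
python3 -m creep '{"delta_pos":[[0,0,0],[0,0,0],[0,0,0],[0,0,0],[0,0,0],[-0.0032,-0.0362,0],[-0.0032,-0.0362,0],[-0.0032,-0.0362,0],[-0.0032,-0.0362,0],[-0.0032,-0.0362,0],[-0.0032,-0.0362,0],[-0.0032,-0.0362,0],[-0.0032,-0.0362,0],[0,0,0],[0,0,0]],"twist":[[0,0,6.8],[0,0,6.8],[0,0,6.8],[0,0,6.8],[0,0,6.7],[0,0,0],[0,0,0],[0,0,0],[0,0,0],[0,0,0],[0,0,0],[0,0,0],[0,0,0],[0,0,0],[0,0,0]]}'
python3 - <<'E'
from h import *
snap('wrist','w8')
plan(jig([-144,0.4,46.6]),tool(JY+180,0),grasp=False)
E
```

```text
t: 23.52
ee_pos: [490.6, 2.3, 116.0]
orientation: [3.13, -0.256, 0.004]
ft_force: [-0.1, 0.1, -0.6]
width: 24.1
grasp_force: 29.8
t 23.57 q [-0.021  0.392  1.998 -0.003  0.749  1.717] tcp [490.5   1.1 116. ] F [ 0.4  0.2 -1. ] w 23.8
twist [ 0.09 -0.15  0.13] rows 1.0
then delta mm [ 4.   1.5 69.4] rows 2.0 | if delta first [ 3.8  1.4 69.4] world [  3.7  -2.1 -69.4]
```

View pics/w8.png

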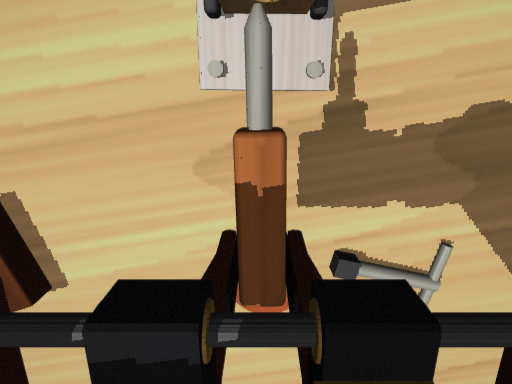

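The wrist view shows the pin held straight, with its tip at (258,5), shoulder at (260,130) and the jig base's front edge at (200–333, 88). I'll measure the pin's axis against the jig in this same view.

```bash
cat >> h.py <<'E'
def pinpose(f,zax):
    # pin shank + handle in jig axes, from the wrist view
    J=board(f,(225,295,0,300)); out=[]
    H=J[(abs(J[:,2]-zax-12)<4)&(abs(J[:,1])<18)]; xs=np.arange(H[:,0].min()+6,H[:,0].max()-4,6)
    mid=[];top=[]
    for x in xs:
        s=H[abs(H[:,0]-x)<3]
        if len(s)>10: mid.append([x,(s[:,1].min()+s[:,1].max())/2]);top.append([x,np.median(s[:,2])])
    mid=np.array(mid);top=np.array(top)
    pm=np.polyfit(*mid.T,1);pt=np.polyfit(*top.T,1);print('handle x',H[:,0].min(),H[:,0].max(),'yaw deg %.2f pitch %.2f'%(np.degrees(pm[0]),np.degrees(pt[0])),'y@shoulder %.1f top z@shoulder %.1f'%(np.polyval(pm,H[:,0].max()),np.polyval(pt,H[:,0].max())))
    X=H[:,0].max(); S=J[(J[:,0]>X+3)&(abs(J[:,2]-zax-3)<7)&(abs(J[:,1])<12)]
    mid=[];top=[]
    for x in np.arange(X+5,X+42,4):
        s=S[abs(S[:,0]-x)<2]
        if len(s)>8: mid.append([x,(s[:,1].min()+s[:,1].max())/2]);top.append([x,np.percentile(s[:,2],95)])
    mid=np.array(mid);top=np.array(top); pm=np.polyfit(*mid.T,1);pt=np.polyfit(*top.T,1)
    print('shank x max',S[:,0].max(),'yaw %.2f pitch %.2f'%(np.degrees(pm[0]),np.degrees(pt[0])),'tip y %.1f axis z %.1f'%(np.polyval(pm,X+52),np.polyval(pt,X+52)-6))
E
python3 - <<'E'
from h import *
pinpose('w8',116+5.4); jigcheck('w8')
E
```

```text
handle x -169.79495115981499 -40.86275341671569 yaw deg 1.05 pitch -0.26 y@shoulder 4.6 top z@shoulder 133.2
shank x max -31.52212134409151 yaw 0.11 pitch -19.56 tip y 4.8 axis z 104.2
base n 7869 z 12.190146725309205 front x [-64.6, -64.0, -64.1, -64.1] y edges [[-49.0, 50.3], [-49.3, 50.2], [-49.3, 50.3], [-49.6, 49.9]]
lugs 485 front -15.786059797355136 inner -0.11021845319799689 0.520969392902385
```

```bash
sed -i '/^def pinpose/,$d' h.py
cat >> h.py <<'E'
def pinpose(f,zax):
    J=board(f,(225,295,0,300)); J=J[(J[:,2]>zax-8)&(J[:,2]<zax+18)&(abs(J[:,1])<25)]
    T=[]
    for x in np.arange(J[:,0].min()+4,J[:,0].max(),3):
        s=J[abs(J[:,0]-x)<2]
        if len(s)<6: continue
        t=np.percentile(s[:,2],90); s=s[s[:,2]>t-7]
        T.append([x,s[:,1].max()-s[:,1].min(),(s[:,1].min()+s[:,1].max())/2,t])
    T=np.array(T)
    for nm,m,h in(('handle',(T[:,1]>20)&(T[:,1]<27),12),('shank',(T[:,1]<14.5)&(T[:,1]>10),6)):
        t=T[m]; a=np.polyfit(t[:,0],t[:,2],1); b=np.polyfit(t[:,0],t[:,3],1); X=J[:,0].max()
        print(nm,'x',t[:,0].min(),t[:,0].max(),'yaw %.2f pitch %.2f'%(np.degrees(a[0]),np.degrees(b[0])),'at tip x=%.1f: y %.1f axis z %.1f'%(X,np.polyval(a,X),np.polyval(b,X)-h))
E
python3 - <<'E'
from h import *
pinpose('w8',116+5.4)
E
```

```text
handle x -165.79495115981499 -84.79495115981499 yaw 1.00 pitch -0.23 at tip x=-31.5: y 4.7 axis z 122.1
shank x -78.79495115981499 -39.794951159814985 yaw 1.16 pitch -0.11 at tip x=-31.5: y 4.9 axis z 121.7
```

```bash
python3 -m creep '{"delta_pos":[[0,0.0022,0],[0,0,0.025],[0,0,0.03],[0,0,0.014],[0,0,0],[0,0,0],[0,0,0]],"twist":[[0,0,1.2],[0,0,0],[0,0,0],[0,0,0],[0,0,0],[0,0,0],[0,0,0]]}'
python3 - <<'E'
from h import *
snap('wrist','w9'); o=get_obs(); pinpose('w9',o['ee_pos'][2]+5.7); jigcheck('w9')
plan(jig([-144,0.4,46.6]),tool(JY+180,0),grasp=False)
E
```

```text
t: 24.15
ee_pos: [491.3, -2.7, 47.9]
orientation: [3.126, -0.299, 0.006]
ft_force: [-0.0, 0.0, -0.4]
width: 24.0
grasp_force: 29.8
handle x -164.30320745645903 -83.30320745645903 yaw -0.56 pitch -0.15 at tip x=-30.1: y -3.2 axis z 54.1
shank x -77.30320745645903 -38.303207456459035 yaw -0.53 pitch -0.26 at tip x=-30.1: y -3.0 axis z 53.6
base n 13326 z 12.208915761995712 front x [-64.4, -64.3, -64.1, -63.8] y edges [[-49.1, 50.3], [-49.2, 50.5], [-49.4, 50.3], [-49.5, 50.4]]
t 24.2 q [-0.028  0.519  2.021 -0.003  0.597  1.735] tcp [491.6  -2.4  48.2] F [-0.5  0.9 -0.9] w 24.0
twist [ 0.05 -0.28 -1.29] rows 1.0
then delta mm [ 2.3 -1.9  1.6] rows 1.0 | if delta first [ 2.3 -1.9  1.6] world [ 2.6  1.4 -1.6]
```

View pics/w9.png

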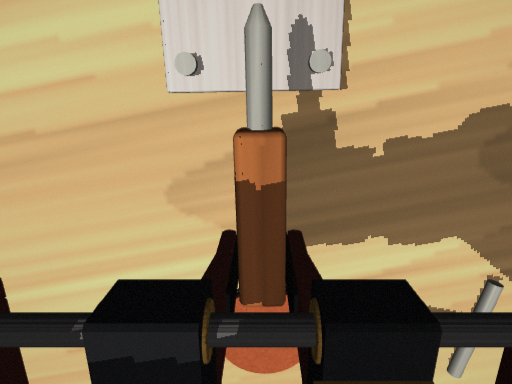

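```bash
python3 -m creep '{"delta_pos":[[0,-0.0028,0.0016],[0,0,0],[0,0,0],[0,0,0]],"twist":[[0,0,-0.3],[0,0,0],[0,0,0],[0,0,0]]}'
python3 - <<'E'
from h import *
snap('wrist','w10'); o=get_obs(); pinpose('w10',o['ee_pos'][2]+5.7); jigcheck('w10')
snap('wrist','w11'); pinpose('w11',o['ee_pos'][2]+5.7)
plan(jig([-144,0.4,46.6]),tool(JY+180,0),grasp=False)
E
```

```text
t: 24.53
ee_pos: [491.5, 1.2, 46.0]
orientation: [3.127, -0.287, 0.006]
ft_force: [0.5, 0.1, -1.3]
width: 23.8
grasp_force: 29.8
handle x -165.2499632664117 -81.2499632664117 yaw -0.09 pitch -0.52 at tip x=-30.5: y 1.5 axis z 51.6
shank x -78.2499632664117 -36.2499632664117 yaw 0.11 pitch -0.80 at tip x=-30.5: y 1.8 axis z 51.5
base n 13318 z 12.194386045737403 front x [-64.6, -64.2, -63.9, -64.0] y edges [[-49.4, 50.4], [-49.6, 50.6], [-49.5, 50.2], [-49.9, 50.1]]
handle x -164.86498735922922 -83.86498735922922 yaw -0.14 pitch -0.16 at tip x=-30.5: y 1.4 axis z 52.2
shank x -77.86498735922922 -38.86498735922922 yaw -0.12 pitch -0.19 at tip x=-30.5: y 1.6 axis z 51.7
t 24.63 q [-0.021  0.524  2.021 -0.003  0.594  1.735] tcp [491.4   1.1  45.8] F [-0.5 -0.7 -0.7] w 24.0
twist [ 0.06 -0.2  -0.89] rows 1.0
then delta mm [ 3.1  1.6 -0.8] rows 1.0 | if delta first [ 3.2  1.6 -0.8] world [ 2.8 -2.1  0.8]
```

```bash
python3 -m creep '{"delta_pos":[[0,0.0008,-0.0002],[0.007,0,0],[0.007,0,0],[0,0,0],[0,0,0],[0,0,0]],"twist":[[0,0,0.2],[0,0,0],[0,0,0],[0,0,0],[0,0,0],[0,0,0]]}'
python3 - <<'E'
from h import *
for f in('w12','w13'):
    snap('wrist',f); o=get_obs(); pinpose(f,o['ee_pos'][2]+5.7)
jigcheck('w12'); plan(jig([-144,0.4,46.6]),tool(JY+180,0),grasp=False)
E
```

```text
t: 25.13
ee_pos: [504.8, -2.4, 45.7]
orientation: [3.126, -0.293, 0.004]
ft_force: [-0.5, -0.4, -1.1]
width: 23.9
grasp_force: 29.8
handle x -150.7710946428716 -69.77109464287159 yaw -0.27 pitch -0.26 at tip x=-16.5: y -0.1 axis z 51.7
shank x -63.77109464287159 -24.77109464287159 yaw -0.29 pitch -0.43 at tip x=-16.5: y -0.1 axis z 51.3
handle x -150.5446426007793 -69.5446426007793 yaw -0.34 pitch -0.24 at tip x=-16.5: y -0.2 axis z 51.7
shank x -66.5446426007793 -24.544642600779298 yaw -0.19 pitch -0.23 at tip x=-16.5: y -0.0 axis z 51.3
base n 14776 z 12.21758408518484 front x [-64.3, -63.9, -63.5, -64.0] y edges [[-49.3, 50.8], [-49.3, 50.4], [-49.5, 50.1], [-49.9, 50.3]]
lugs 723 front -15.890797457580607 inner -0.45106846258026273 0.020876744674389304
t 25.23 q [-0.027  0.536  1.991 -0.003  0.611  1.733] tcp [504.5  -2.3  45.7] F [-0.6 -0.4 -0.6] w 23.8
twist [ 0.07 -0.15 -1.1 ] rows 1.0
then delta mm [-10.4   0.4  -0.9] rows 1.0 | if delta first [-10.4   0.6  -0.9] world [-10.4   1.3   0.9]
```

```bash
python3 -m creep '{"delta_pos":[[0.002,-0.0004,-0.0005],[0.005,0,0],[0.005,0,0],[0.004,0,0],[0,0,0]],"twist":[[0,0,0],[0,0,0],[0,0,0],[0,0,0],[0,0,0]]}'
python3 - <<'E'
from h import *
snap('wrist','w14'); o=get_obs(); pinpose('w14',o['ee_pos'][2]+5.7); print(o['ft_force'])
E
```

```text
t: 25.65
ee_pos: [522.1, -5.1, 46.6]
orientation: [3.127, -0.293, 0.007]
ft_force: [-0.3, -0.5, -0.5]
width: 23.8
grasp_force: 29.8
handle x -133.39592568709023 -52.39592568709023 yaw -0.32 pitch -0.11 at tip x=-9.8: y 0.1 axis z 52.9
shank x -46.39592568709023 -16.395925687090227 yaw -0.14 pitch 0.03 at tip x=-9.8: y 0.2 axis z 52.5
[-1.2969474  -0.13427548 -0.60108878]
```

```bash
python3 -m creep '{"delta_pos":[[0.004,-0.0002,0.0004],[0.004,0,0],[0.004,0,0],[0.004,0,0],[0.004,0,0],[0,0,0]],"twist":[[0,0,0],[0,0,0],[0,0,0],[0,0,0],[0,0,0],[0,0,0]]}'
python3 - <<'E'
from h import *
snap('wrist','w15'); o=get_obs(); pinpose('w15',o['ee_pos'][2]+5.7); print(o['ft_force'])
E
```

```text
t: 26.2
ee_pos: [541.5, -8.6, 46.2]
orientation: [3.126, -0.293, 0.007]
ft_force: [0.6, -0.3, -0.6]
width: 24.0
grasp_force: 29.8
handle x -113.61291704342241 -32.612917043422414 yaw -0.28 pitch -0.13 at tip x=-11.3: y 0.0 axis z 52.5
shank x -26.612917043422414 -14.612917043422414 yaw 0.58 pitch -0.31 at tip x=-11.3: y 0.2 axis z 52.2
[-0.15049171 -0.24526812 -1.05381042]
```

```bash
python3 -m creep '{"delta_pos":[[0.004,0,0],[0.004,0,0],[0.004,0,0],[0.003,0,0],[0,0,0]],"twist":[[0,0,0],[0,0,0],[0,0,0],[0,0,0],[0,0,0]]}'
python3 -m creep '{"delta_pos":[[0.002,0,0],[0,0,0]],"twist":[[0,0,0],[0,0,0]]}'
python3 - <<'E'
from h import *
snap('wrist','w16'); o=get_obs(); pinpose('w16',o['ee_pos'][2]+5.7); print(o['ft_force'])
E
```

```text
t: 26.67
ee_pos: [556.0, -11.3, 46.2]
orientation: [3.126, -0.293, 0.006]
ft_force: [-0.4, -0.4, -0.7]
width: 23.8
grasp_force: 29.8
t: 26.83
ee_pos: [557.3, -11.6, 46.1]
orientation: [3.126, -0.293, 0.005]
ft_force: [0.8, 0.1, -1.1]
width: 23.8
grasp_force: 29.8
handle x -97.71811563640472 -34.71811563640472 yaw -0.22 pitch -0.21 at tip x=36.5: y -0.4 axis z 52.2Traceback (most recent call last):
  File "<stdin>", line 2, in <module>
  File "h.py", line 67, in pinpose
    t=T[m]; a=np.polyfit(t[:,0],t[:,2],1); b=np.polyfit(t[:,0],t[:,3],1); X=J[:,0].max()
              ~~~~~~~~~~^^^^^^^^^^^^^^^^^
    raise TypeError("expected non-empty vector for x")
TypeError: expected non-empty vector for x
```

```bash
python3 -m creep '{"delta_pos":[[0.002,0,0],[0,0,0]],"twist":[[0,0,0],[0,0,0]]}'; python3 -m creep '{"delta_pos":[[0.0015,0,0],[0,0,0]],"twist":[[0,0,0],[0,0,0]]}'; python3 -m creep '{"delta_pos":[[0.0015,0,0],[0,0,0]],"twist":[[0,0,0],[0,0,0]]}'
```

```text
t: 27.05
ee_pos: [559.3, -12.0, 46.2]
orientation: [3.126, -0.293, 0.005]
ft_force: [-0.1, -0.5, -2.1]
width: 23.6
grasp_force: 29.8
t: 27.22
ee_pos: [560.8, -12.2, 46.2]
orientation: [3.126, -0.293, 0.005]
ft_force: [0.2, -0.1, -1.6]
width: 23.8
grasp_force: 29.8
t: 27.38
ee_pos: [561.9, -12.5, 46.1]
orientation: [3.126, -0.293, 0.004]
ft_force: [-0.6, -0.1, -0.3]
width: 23.6
grasp_force: 29.8
```

```bash
python3 -m creep '{"delta_pos":[[0.001,0,0],[0,0,0]],"twist":[[0,0,0],[0,0,0]]}'; python3 -m creep '{"delta_pos":[[0.001,0,0],[0,0,0]],"twist":[[0,0,0],[0,0,0]]}'
```

```text
t: 27.55
ee_pos: [562.7, -12.7, 46.0]
orientation: [3.126, -0.293, 0.004]
ft_force: [-1.2, 0.2, -1.5]
width: 24.1
grasp_force: 29.8
t: 27.72
ee_pos: [563.1, -12.8, 45.8]
orientation: [3.126, -0.293, 0.002]
ft_force: [-2.2, 1.2, -0.9]
width: 24.0
grasp_force: 29.8
```

```bash
python3 -m creep '{"delta_pos":[[0.001,0,0],[0,0,0]],"twist":[[0,0,0],[0,0,0]]}'; python3 -m creep '{"delta_pos":[[0.001,0,0],[0,0,0]],"twist":[[0,0,0],[0,0,0]]}'; python3 -c "
from h import *
plan(jig([-74,0.4,46.6]),tool(JY+180,0),grasp=False)
snap('scene','s17');snap('wrist','w17')
a=cv2.imread('pics/s17.png')[130:260,180:330];cv2.imwrite('pics/c17.png',np.hstack([cv2.resize(a,(400,400),interpolation=2),cv2.resize(cv2.imread('pics/w17.png'),(400,400))]))"
```

```text
t: 27.88
ee_pos: [563.2, -12.8, 45.6]
orientation: [3.126, -0.293, -0.001]
ft_force: [-6.3, 0.6, 0.3]
width: 24.1
grasp_force: 29.8
t: 28.05
ee_pos: [563.2, -12.8, 45.5]
orientation: [3.127, -0.293, -0.004]
ft_force: [-7.3, 2.4, 1.8]
width: 23.8
grasp_force: 29.8
t 28.05 q [-0.043  0.595  1.858 -0.002  0.691  1.716] tcp [563.2 -12.8  45.5] F [-7.3  2.4  1.8] w 23.8
twist [ 0.09  0.14 -1.1 ] rows 1.0
then delta mm [-0.  -0.2 -1.1] rows 1.0 | if delta first [-0.  -0.2 -1.1] world [-0.   0.2  1.1]
```

View pics/c17.png

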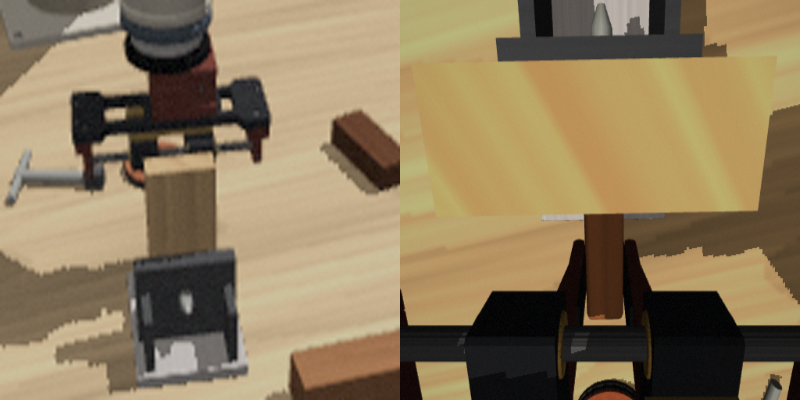

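The pin has bottomed: in the scene half its tip shows through the fence at (186,303), and in the wrist half it sticks out beyond the fence at (600,20). The push force has risen to 7 N. I'll ease off, release and retreat straight up.

```bash
python3 -m creep '{"delta_pos":[[-0.001,0,0],[0,0,0]],"twist":[[0,0,0],[0,0,0]]}'; python3 -m creep '{"delta_pos":[[0,0,0],[0,0,0],[0,0,0],[0,0,0],[0,0,0],[0,0,0]],"twist":[[0,0,0],[0,0,0],[0,0,0],[0,0,0],[0,0,0],[0,0,0]]}' 1; python3 -m creep '{"delta_pos":[[-0.002,0,-0.01],[-0.005,0,-0.02],[-0.01,0,-0.035],[-0.01,0,-0.035],[-0.01,0,-0.035],[0,0,0],[0,0,0],[0,0,0]],"twist":[[0,0,0],[0,0,0],[0,0,0],[0,0,0],[0,0,0],[0,0,0],[0,0,0],[0,0,0]]}' 1
python3 - <<'E'
from h import *
snap('scene','s18');snap('wrist','w18')
J=board('w18',(0,512,0,384))
T=J[(abs(J[:,2]-162)<6)&(abs(J[:,1])<50)&(abs(J[:,0])<40)];print('top face',len(T),np.percentile(T,[.5,99.5],axis=0))
H=J[(abs(J[:,2]-64)<7)&(abs(J[:,1])<20)&(J[:,0]<-15)&(J[:,0]>-130)];print('handle',len(H),np.percentile(H,[.5,50,99.5],axis=0))
S=J[(abs(J[:,1])<12)&(J[:,0]>25)&(J[:,0]<60)&(J[:,2]>40)&(J[:,2]<66)];print('tip',len(S),np.percentile(S,[.5,50,99.5],axis=0) if len(S) else 0)
a=cv2.imread('pics/s18.png')[130:260,180:330];cv2.imwrite('pics/c18.png',np.hstack([cv2.resize(a,(400,400),interpolation=2),cv2.resize(cv2.imread('pics/w18.png'),(400,400))]))
E
```

```text
t: 28.32
ee_pos: [563.2, -12.8, 45.7]
orientation: [3.126, -0.293, -0.0]
ft_force: [-5.6, 2.1, -1.0]
width: 24.0
grasp_force: 29.8
t: 28.82
ee_pos: [565.3, -13.1, 46.3]
orientation: [3.126, -0.293, 0.006]
ft_force: [0.6, 0.6, -0.4]
width: 60.1
grasp_force: 0.0
t: 29.48
ee_pos: [528.1, -5.9, 181.4]
orientation: [3.127, -0.293, 0.006]
ft_force: [0.0, -0.4, -0.1]
width: 87.7
grasp_force: 0.0
top face 5466 [[ -9.68069017 -29.54588968 157.04778145]
 [ 10.4087538   29.7387203  164.05615214]]
handle 1302 [[-61.89463652 -10.75906736  57.03298318]
 [-32.80179081  -0.44941536  59.12867377]
 [-15.12994264  12.03228959  62.36847908]]
tip 69 [[34.07066516 -4.17284761 55.40772316]
 [36.54756818 -0.54969707 58.17701804]
 [39.77699202  3.85734297 60.46661345]]
```

View pics/c18.png

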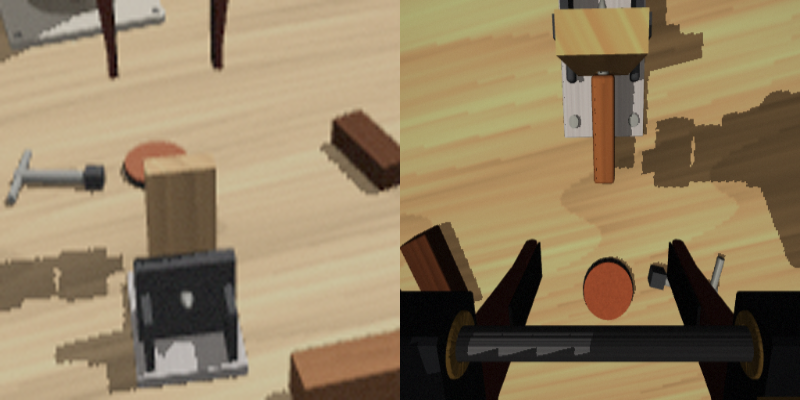

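The blank stands square, with its top face at x from -9.7 to 10.4 and y ±29.6. The pin is through and has drooped slightly within its clearance. I'll check the pin's tilt and shoulder numerically.

Run:
```python
from h import *
snap('wrist','w19')
J=board('w19',(0,512,0,384))
H=J[(J[:,2]>45)&(J[:,2]<70)&(abs(J[:,1])<8)&(J[:,0]<-16)&(J[:,0]>-105)]
p=np.polyfit(H[:,0],H[:,2],1); k=abs(np.polyval(p,H[:,0])-H[:,2])<2; p=np.polyfit(H[k,0],H[k,2],1); a=np.arctan(p[0])
end=H[:,0].min(); top=np.array([end,np.polyval(p,end)]); d=np.array([np.cos(a),np.sin(a)]); n=np.array([-d[1],d[0]])
sh=top+90*d-12*n; tip=sh+52*d
print('tilt deg',np.degrees(a),'handle end x',end,'shoulder x,z',sh,'tip x,z',tip)
S=J[(abs(J[:,1])<12)&(J[:,0]>27)&(J[:,0]<60)&(J[:,2]>40)&(J[:,2]<66)]; i=S[:,0]>S[:,0].max()-2; print('tip seen',S[i].mean(0),S[:,0].max())
```

```text
tilt deg 6.5482391397396364 handle end x -100.7704883096604 shoulder x,z [-9.98915452 49.87996519] tip x,z [41.67160758 55.81002924]
tip seen [38.3166002  -0.3151762  57.38825933] 39.19827365047801
```

```bash
python3 -c "
from h import *
print(close_job())"
```

```text
the job is handed in; nothing more can be done
None
```

The job is handed in, but no verdict came back: the blank stands free against the fence, and by my last camera check the pin is through both with its shoulder at the wood, drooping about 6.5° but inside the limits.

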